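# Open the carat balance and zero it with the pot on the pan

## Task

Make the pocket carat balance ready for weighing stones: press its red release tab down so that the tinted cover springs up, push the cover right back to its stop so that it stays open by itself, then press the green key fully down and let it come back up, to zero the balance with the pot on its pan. Only touch with the fingertips: do not pick up, tip or shove the balance, do not touch the pot or press the grey key, and leave the other things on the bench as they are.

Things in the scene. Friction and masses are not known exactly. Their poses are not given: they have to be found in the camera images.
- balance: pocket carat balance, pale housing 120 (x) by 160 (y) mm, loose on rubber feet on the left bench (0.9 kg), deck 32 mm up; origin under the housing's middle at the bench (z -0.005), x to its back (hinge), y to its left (pan). Beware: from a fixed post at x 0.29, y 0.07 hangs a saw, reaching y 0.22 at x 0.2-0.25, z 0.33-0.74; keep the arm left of it, elbow swung out to the left
- tab_press (a point): where to press the red release tab at the balance's front: on top of its ribbed plate, 26 mm in front of the tab's pivot. The plate is 40 mm wide (y), reaches 38 mm forward of the pivot and its top stands 26 mm above the bench; a hook 24 mm wide rises from its rear end to 44 mm above the bench, its front side 20 mm behind this point, and leans up to 7 mm towards it as the tab is pressed
- tab (a joint): turn of the red release tab, rad: 0 at rest, 0.32 fully down against its stop (the press point is then about 8 mm lower); the hook lets go of the cover at about 0.24; its spring resists with 1.5 to 3 N at the press point and brings it back up
- cover (a joint): angle of the cover, rad: 0 shut and hooked, about 0.38 when a spring pin under its back edge has lifted it, 1.85 fully open against its stop, leaning back. The hinge is damped and has no detent: left short of about 1.4 rad the cover sinks back to 0.38, beyond that it falls open by itself in about a second
- cover_lip (a point): middle of the lower front edge of the cover's black front lip (4 mm thick, 140 mm wide along y), 125.5 mm from the hinge line and, shut, 2 mm below it (32 mm above the bench). The cover is a smoke-tinted clear hood, 80 g, 152 mm wide; shut, it rises to 54 mm above the bench at its front and 68 mm at its back
- cover_hinge (a point): middle of the cover's hinge line at the back of the balance, 34 mm above the bench; the line runs along the balance's y axis; the open cover reaches 55 mm behind it and stands 155 mm above the bench
- zero_key_top (a point): middle of the top of the green key, under the cover on the deck: 18 mm square, its top 5 mm above the deck (37 mm above the bench)
- zero_key (a joint): travel of the green key, m: 0 up, 0.0035 fully down; its spring resists with 1.2 to 4 N
- mode_key_top (a point): middle of the top of the grey key, the same size, 40 mm to the right of the green one: not to be pressed
- mode_key (a joint): travel of the grey key, m: 0 up, 0.0035 fully down
- pan_centre (a point): middle of the top of the round steel pan, 68 mm across, 33 mm above the bench
- pot_centre (a point): centre (half-way up) of the small round clear pot with lid that stands on the pan: 39 mm across, 20 mm high, loose, 15 g
- tweezers: steel tweezers, 128x13x8 mm, lying loose to the left of the balance; origin under the middle
- loupe: black eye loupe, 34 mm across, 35 mm high, loose; origin under the middle
- stone: rough brown stone, 35x42x21 mm, loose; origin under the middle
- gauge: brass thickness gauge, 82x22x7 mm, loose; origin under the middle
- wax_tin: round tin, 87 mm across, 67 mm high, loose; origin under the middle
- glue: bottle with red cap, 37 mm across, 75 mm high, loose; origin under the middle
- tape: roll of masking tape lying flat, 78 mm across, 18 mm high, loose; origin under the middle

How it is judged (in metres and radians):
On the way, in this order (a step that is already met when the one before it is completed fails the run):
1. the red tab is pressed and the cover springs up (value of joint cover above 0.3 rad), for 0.2 s.
2. the cover is pushed back fully open (value of joint cover above 1.75 rad), for 0.2 s.
3. the green key is pressed down with the cover open (value of joint zero_key above 0.0024 m and value of joint cover above 1.75 rad), for 0.1 s.
At the end, for the whole second after the job is handed in: The cover stands open at its stop (over 1.75 rad), the tab and both keys are back up, the pot stands upright on the pan within 16 mm of its middle, and the balance stands level and still within 30 mm of where it was (value of joint cover above 1.75 rad and value of joint tab below 0.06 rad and value of joint each of zero_key, mode_key below 0.0008 m and horizontal distance between pot_centre and pan_centre below 0.016 m and angle between pot_centre's own z axis and vertical below 0.1 rad and linear speed of balance below 0.01 m/s and angle between balance's own z axis and vertical below 0.05 rad and distance of balance from where it was at the start of the episode below 0.03 m); the robot touches nothing.
It fails at once if the pot is touched by the robot (contact force between any of the fingers, the arm and pot above 0.5 N).
It fails at once if the balance is lifted, tipped or shoved more than 30 mm (height (world z) of balance above 0.004 m or angle between balance's own z axis and vertical above 0.1 rad or distance of balance from where it was at the start of the episode above 0.03 m).
It fails at once if the grey key is pressed (value of joint mode_key above 0.002 m).
It fails at once if another thing on the bench is moved more than 15 mm (distance of any of tweezers, loupe, stone, gauge, wax_tin, glue, tape from where it was at the start of the episode above 0.015 m).
It also fails if it takes over 51 s, if anything falls off the work surface, if the arm or the gripper's body presses on something with over 40 N, if the wrist force passes 120 N, or if a joint passes its speed limit or range.

## Robot

A 6-joint arm with a two-finger parallel gripper is mounted at the origin on a cart in front of the work surface, level with it; the furniture and walls round the work are solid. World frame = base frame: x ahead of the robot, y to its left, z up, the work surface at z = 0. Lengths are in mm, angles in degrees, forces in N, time in s.
With the tool pointing down it reaches from about 300 to 850 mm from the base axis. Payload 4.2 kg.
Tool frame: the origin (TCP) lies at the very end of the fingers, on their centre line; the grasp point (between the pads) lies 19 mm behind it (env.grasp_offset is the distance from the TCP to the grasp point, in mm); z points along the fingers, y is the line along which they close (so a half turn about z gives the same grasp; the last joint's range is limited). The gripper opens to 91 mm and grips with 3 to 60 N. Pads are 32 mm wide; open, the fingers measure 118 mm over their backs; the gripper's body (76 mm by 178 mm) begins 60 mm behind the grasp point.
Start: joints at [64.515, 18.312, 89.639, -0, 72.044, -1.146], TCP at [236.984, 523.91, 213.976] pointing down, gripper open.
Joint ranges: [-177.97, 177.97], [-48.28, 115.42], [12.27, 149.76], [-77.06, 257.06], [2.81, 150.46], [-146.56, 146.56]. Speed limits (degrees/s): [147.25, 147.25, 180, 180, 180, 180].

## Interface

Orientations are given as [roll, pitch, yaw] about the fixed x, y, z axes, in that order (R = Rz(yaw) Ry(pitch) Rx(roll)).
In Python, from workcell import env gives the robot as it stands. The module is installed in compiled form; this text tells all that it offers.
- The arm moves only by the tool send_rows, never from a script. Its argument "motion" is a list of rows, each an object of numbers: "tx", "ty", "tz": the shift along the tool's x, y, z in units of 500 mm (1.0 is 500 mm); "rx", "ry", "rz": the turn, a rotation vector about the tool's x, y, z in units of 30 degrees (1.0 is 30 degrees); "gripper": the closure, from -1 (fully open) to 1 (shut). In form: [{"tx": .., "ty": .., "tz": .., "rx": .., "ry": .., "rz": .., "gripper": ..}, ...]. A call has 1 to 12 rows; each row shifts and turns the commanded pose from where the row before left it, along the tool's axes as they then stand; what a row does not reach is not made up. A row lasts 1/8 s, in which the tool goes at most 62.5 mm and 10.7 degrees, less where a joint would pass 70% of its speed; a pose out of reach is approached as far as the arm can. A call with a number of a shift or a turn outside -1 to 1 is refused whole. A call with a gripper value outside its range is refused whole. The fingers move at their own pace and stop on an object; "grip_force" is the grip in N (left out, the last holds). Time passes only in rows, so rows that do not move let the fingers close. It gives the time, the measured TCP pose, the force, the opening and the grip force at its end, in the units of the state.
- env.state(): the state, without advancing time (a new reading comes with each control period).
- env.grab_frame(name): name is "side" or "top" or "wrist"; returns a dict with "frame" (400x640x3 uint8, red, green, blue), "vertical_fov" (degrees; the focal length in pixels is half the picture's height over the tangent of half this angle, whatever the lens; pixels are square), "cx", "cy" (the principal point, pixels), "rvec" (rotation vector, rad) and "tvec" (3), from world to camera coordinates, as OpenCV has them; the wrist camera has in their place "T_tool_cam" (4x4, takes a point from camera to tool coordinates, whose origin is the TCP and whose axes are the flange's). Camera axes: x right, y down, z forward; pixel columns grow to the right and rows downward; lengths in mm; the calibration is good to about 2 mm. A picture is of the moment at which its call begins: read the wrist's pose just before it. There is no depth.
- env.job_done(): hands the job in; it is judged then, once.
The state is a dict: "time_s": time; "qpos": joint angles; "qvel": joint speeds; "effort": joint torques, N m; "ee_pos": TCP position; "ee_rot": TCP orientation; "force": force on the tool from outside, world axes, zero at the start; "torque": the same for the moment, N m; "gripper_width": finger opening in mm; "gripper_force": force on a finger pad.
Only numpy, scipy, OpenCV 4.12 (cv2) and the standard library are available. Lean on these libraries where they do the work, as an engineer would, in place of code of your own. Each camera call takes 0.05 s, during which the arm holds its last target. There are 200 camera calls.

## Working session

There is one attempt and no reset: what is moved stays moved. The work goes in short steps, Python scripts to look and compute and a tool call to move; the robot and the scene stay as the last step left them, time stands still between calls to the robot, and variables do not carry over. Pictures are saved under pics/ and viewed, at most 10 in all, crops included, and the job is handed in when it is done.

Besides the shell and the picture viewer there is one more tool, called as name([rows], argument=value, ...), one row to a line, values as JSON. send_rows: Moves the arm, as the interface text tells. Shifts and turns lie within -1 to 1; 1 stands for 500 mm of shift or 30 degrees of turn. Its arguments: {"type":"object","properties":{"motion":{"type":"array"},"grip_force":{"type":"number"}},"required":["motion"]}

```bash
mkdir -p pics; cat > h.py <<'E'
import numpy as np, cv2
from scipy.spatial.transform import Rotation as R
from workcell import env
def cam(name):
    s=env.state(); d=env.grab_frame(name); f=200/np.tan(np.radians(d["vertical_fov"])/2)
    K=np.array([[f,0,d["cx"]],[0,f,d["cy"]],[0,0,1]])
    if name=="wrist":
        T=np.eye(4); T[:3,:3]=R.from_euler('xyz',s["ee_rot"],degrees=True).as_matrix(); T[:3,3]=s["ee_pos"]
        W=T@np.array(d["T_tool_cam"]); Rc,C=W[:3,:3],W[:3,3]
    else:
        Rm=cv2.Rodrigues(np.array(d["rvec"],float))[0]; Rc=Rm.T; C=-Rc@np.array(d["tvec"],float).ravel()
    return d["frame"],K,Rc,C
def plane(K,Rc,C,uv,z):
    r=Rc@np.linalg.inv(K)@np.array([uv[0],uv[1],1.]); return C+r*(z-C[2])/r[2]
def proj(K,Rc,C,p):
    q=K@(Rc.T@(np.array(p)-C)); return q[:2]/q[2]
def save(n,im): cv2.imwrite("pics/"+n,im[:,:,::-1])
E
python3 - <<'E'
from h import *
print(env.state())
for n in("top","side","wrist"):
    f,K,Rc,C=cam(n); save(n+"0.png",f); print(n,K[0,0],C.round(),Rc[:,2].round(2))
    np.savez(n+"0.npz",f=f,K=K,Rc=Rc,C=C)
E
```

```text
{'time_s': 0.0, 'qpos': array([ 6.45139163e+01,  1.83501964e+01,  8.97067307e+01, -8.85353976e-04,
        7.20406428e+01, -1.14558276e+00]), 'qvel': array([ 0.02211842,  0.05131433,  0.02823421, -0.0307977 , -0.02986935,
        0.01265557]), 'effort': array([ 4.80299477e-04, -4.12464738e+01, -2.31971920e+01,  7.29435543e-02,
        4.55359078e-02, -1.30653571e-04]), 'ee_pos': array([236.77998697, 523.4446    , 213.13253541]), 'ee_rot': array([-1.79902433e+02, -1.10912016e-03,  1.55659772e+02]), 'force': array([ 0.10916159,  0.05720882, -1.11100187]), 'torque': array([0.01992443, 0.00674053, 0.0195575 ]), 'gripper_force': 0.0, 'gripper_width': 90.9905186162012}
top 430.4583171017314 [ 394.  422. 1019.] [ 0.13  0.   -0.99]
side 391.1916377905594 [ 188. 1008.  669.] [ 0.38 -0.65 -0.66]
wrist 321.2176924776906 [174. 552. 385.] [ 0.22 -0.1  -0.97]
```

View pics/top0.png

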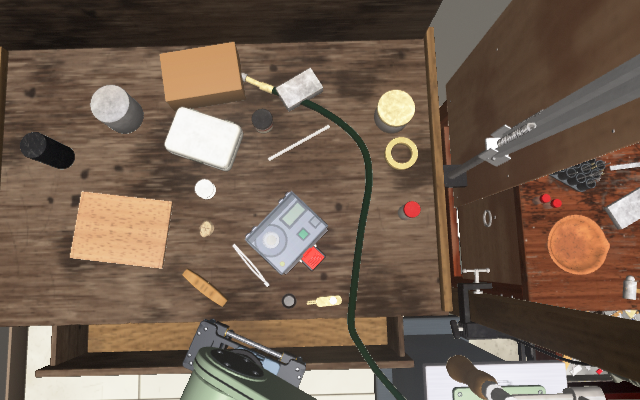

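View pics/wrist0.png

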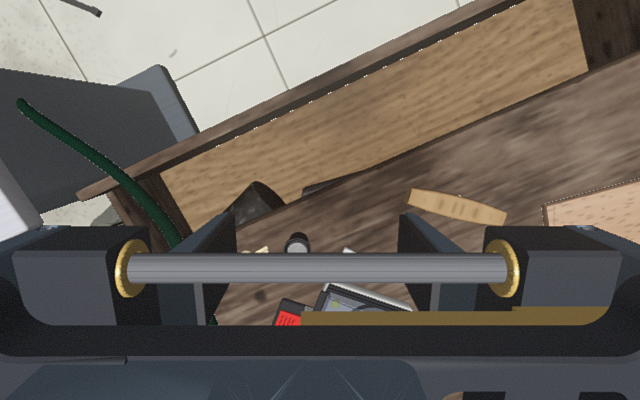

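View pics/side0.png

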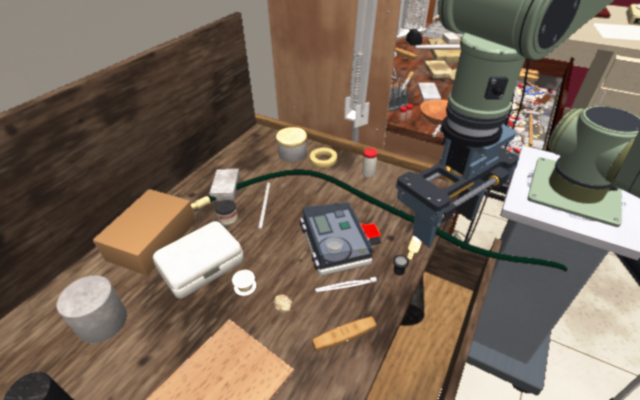

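Top view: balance centred near (287,232), red tab at (313,258), pan/pot at (272,241), green key at (303,234). Side view: balance at (336,237), tab at (371,233). The wrist view is mostly blocked by the gripper. I'll enlarge the balance and locate its features.

```bash
python3 - <<'E'
from h import *
ims=[]
D={n:np.load(n+"0.npz") for n in("top","side")}
for n,(x0,y0) in(("top",(237,185)),("side",(290,190))):
    ims.append(cv2.resize(D[n]["f"][y0:y0+95,x0:x0+100],None,fx=4,fy=4,interpolation=cv2.INTER_CUBIC))
save("crop.png",np.hstack(ims))
for n in D:
    d=D[n]; a=(d["K"],d["Rc"],d["C"]); h=cv2.cvtColor(d["f"],cv2.COLOR_RGB2HSV).astype(int)
    box=np.zeros(h.shape[:2],bool)
    if n=="top": box[185:280,237:337]=1
    else: box[190:285,290:390]=1
    for nm,m,z in(("red",((h[...,0]<8)|(h[...,0]>172))&(h[...,1]>150)&(h[...,2]>100),26),("green",(h[...,0]>45)&(h[...,0]<85)&(h[...,1]>70)&(h[...,2]>70),37)):
        k,l,st,c=cv2.connectedComponentsWithStats((m&box).astype(np.uint8))
        for i in range(1,k):
            if st[i,4]>12: print(n,nm,st[i],c[i].round(1),plane(*a,c[i],z).round(1))
E
```

```text
top red [302 246  22  23 277] [312.1 257. ] [402.3 409.8  26. ]
top green [299 230   9   8  47] [302.7 233.5] [456.1 429.9  37. ]
side red [361 222  20  17 224] [370.5 229.9] [398.  414.1  26. ]
side green [340 222   9   7  42] [344.2 224.7] [453.1 438.1  37. ]
```

View pics/crop.png

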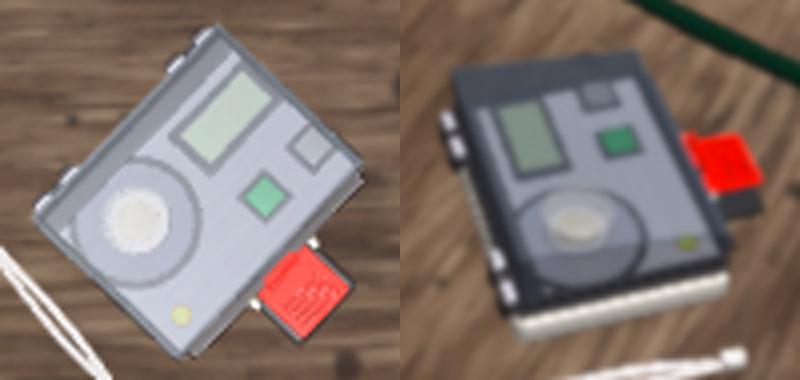

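Crops (4x): green key at top-crop (265,195), plate at (305,290), pot at (135,220) on the pan; the hinge edge runs (40,215)-(215,30) and the front edge (190,355)-(360,175). The balance's x axis therefore points away from the robot, at roughly 45°. Next I triangulate these points.

```bash
python3 - <<'E'
from h import *
D={n:np.load(n+"0.npz") for n in("top","side")}
A={n:(D[n]["K"],D[n]["Rc"],D[n]["C"]) for n in D}
def tri(a,b):
    P=[]
    for n,uv in(("top",a),("side",b)):
        K,Rc,C=A[n]; P.append(K@np.hstack([Rc.T,(-Rc.T@C)[:,None]]))
    X=cv2.triangulatePoints(P[0],P[1],np.array(a,float),np.array(b,float)).ravel(); return (X[:3]/X[3]).round(1)
t=lambda x,y:(237+(x-1.5)/4,185+(y-1.5)/4)
s=lambda x,y:(290+(x-401.5)/4,190+(y-1.5)/4)
for nm,a,b in(("green",t(267,196),s(618,141)),("grey",t(313,148),s(599,96)),("pot",t(137,218),s(577,226)),("screw",t(180,316),s(688,243)),
  ("plate front L",t(300,335),s(761,185)),("plate front R",t(352,287),s(738,136)),):
    print(nm,tri(a,b),"top-ray z26,37",plane(*A["top"],a,26)[:2].round(1),plane(*A["top"],a,37)[:2].round(1))
for nm,p,q,z in(("hinge",t(40,215),t(215,30),60),("front",t(190,355),t(360,175),54)):
    P,Q=plane(*A["top"],p,z),plane(*A["top"],q,z); d=P-Q; print(nm,P.round(),Q.round(),"len",np.linalg.norm(d).round(),"yaw",np.degrees(np.arctan2(d[1],d[0]))-90)
for p in([200,220,400],[250,220,400],[225,220,700]): print("saw px",proj(*A["top"],p).round(),proj(*A["side"],p).round())
E
```

```text
green [456.9 428.5  26.1] top-ray z26,37 [456.4 428.3] [455.7 428.2]
grey [483.7 401.1  26.9] top-ray z26,37 [483.4 401. ] [482.5 401.2]
pot [445.4 503.   32.6] top-ray z26,37 [445.8 503.5] [445.2 502.6]
screw [389.4 479.9  26.5] top-ray z26,37 [389.1 479.9] [389.2 479.2]
plate front L [375.8 411.3  14.9] top-ray z26,37 [376.6 411.6] [376.7 411.7]
plate front R [402.9 380.4  14.2] top-ray z26,37 [403. 381.] [402.9 381.5]
hinge [447. 555.  60.] [549. 455.  60.] len 142.0 yaw 45.5055366027963
front [368. 473.  54.] [465. 376.  54.] len 138.0 yaw 44.95101401352625
saw px [458. 400.] [534.  52.]
saw px [456. 362.] [504.  47.]
saw px [608. 501.] [ 595. -185.]
```

send_rows([
  {"gripper":1,"tz":-0.05},
  {"gripper":1,"tz":-0.05},
  {"gripper":1,"rx":0.3},
  {"gripper":1,"rx":0.3},
])

```text
invalid input at $.motion[0]: expected keys tx, ty, tz, rx, ry, rz, gripper
```

```bash
python3 -c "
from h import *
print(env.state())"
```

```text
{'time_s': 0.15, 'qpos': array([ 6.45154605e+01,  1.83440083e+01,  8.96892129e+01,  2.33719402e-04,
        7.20422962e+01, -1.14766407e+00]), 'qvel': array([-0.06422134, -0.11202932, -0.23591162, -0.03069296,  0.12461428,
        0.02646664]), 'effort': array([-2.08097922e-04, -4.12769651e+01, -2.32156152e+01,  7.27425003e-02,
        4.33047325e-02, -6.53942266e-05]), 'ee_pos': array([236.81699456, 523.57271604, 213.3132759 ]), 'ee_rot': array([-1.79924502e+02, -1.73474396e-03,  1.55663051e+02]), 'force': array([ 0.41157483, -0.29899301, -0.71040024]), 'torque': array([ 0.00690552, -0.00118148,  0.02081464]), 'gripper_force': 0.0, 'gripper_width': 91.01678028104867}
```

send_rows([
  {"tx":0,"ty":0,"tz":-0.06,"rx":0,"ry":0,"rz":0.23,"gripper":1},
  {"tx":0,"ty":0,"tz":-0.06,"rx":0,"ry":0,"rz":0.23,"gripper":1},
  {"tx":0,"ty":0,"tz":0,"rx":0,"ry":0,"rz":0.229,"gripper":1},
  {"tx":0,"ty":0,"tz":0,"rx":0,"ry":-0.2,"rz":0,"gripper":1},
  {"tx":0,"ty":0,"tz":0,"rx":0,"ry":-0.2,"rz":0,"gripper":1},
  {"tx":0,"ty":0,"tz":0,"rx":0,"ry":-0.2,"rz":0,"gripper":1},
  {"tx":0,"ty":0,"tz":0,"rx":0,"ry":-0.2,"rz":0,"gripper":1},
  {"tx":0,"ty":0,"tz":0,"rx":0,"ry":-0.2,"rz":0,"gripper":1},
  {"tx":0,"ty":0,"tz":0,"rx":0,"ry":0,"rz":0,"gripper":1},
])

```text
time_s: 1.27
ee_pos: [235.7, 524.6, 272.1]
ee_rot: [-179.8, 30.0, 135.2]
force: [-1.4, -1.3, 0.3]
gripper_width: 4.2
gripper_force: 0.0
```

```bash
python3 -c "
from h import *
s=env.state();print(s); print(R.from_euler('xyz',s['ee_rot'],degrees=True).as_matrix().round(3))"
```

```text
{'time_s': 1.275, 'qpos': array([ 78.66807155,  25.21131835,  77.03565494, -24.66933871,
        95.09764093,  35.0735787 ]), 'qvel': array([-1.92399849, -2.00927562, -0.36391687,  0.27455346, -0.24866461,
       -0.63365321]), 'effort': array([  0.83975885, -46.73318982, -23.04607272,  -1.74996145,
         1.28225852,   0.06233913]), 'ee_pos': array([235.71257627, 524.56272914, 272.06440621]), 'ee_rot': array([-179.79363772,   30.03771772,  135.23015377]), 'force': array([-1.41032729, -1.30196168,  0.29477709]), 'torque': array([ 0.16794761,  0.22793491, -0.00871858]), 'gripper_force': 0.0, 'gripper_width': 4.221299190417873}
[[-0.615  0.706  0.353]
 [ 0.61   0.709 -0.355]
 [-0.501 -0.003 -0.866]]
```

send_rows([
  {"tx":0,"ty":0,"tz":0,"rx":0,"ry":-0.167,"rz":0,"gripper":0.34},
  {"tx":0,"ty":0,"tz":0,"rx":-0.25,"ry":0,"rz":0,"gripper":0.34},
  {"tx":0,"ty":0,"tz":0,"rx":-0.25,"ry":0,"rz":0,"gripper":0.34},
  {"tx":-0.0587,"ty":-0.007,"tz":0.0407,"rx":0,"ry":0,"rz":0,"gripper":0.34},
  {"tx":-0.0587,"ty":-0.007,"tz":0.0407,"rx":0,"ry":0,"rz":0,"gripper":0.34},
  {"tx":-0.0587,"ty":-0.007,"tz":0.0407,"rx":0,"ry":0,"rz":0,"gripper":0.34},
  {"tx":-0.0587,"ty":-0.007,"tz":0.0407,"rx":0,"ry":0,"rz":0,"gripper":0.34},
  {"tx":-0.0587,"ty":-0.007,"tz":0.0407,"rx":0,"ry":0,"rz":0,"gripper":0.34},
  {"tx":-0.0587,"ty":-0.007,"tz":0.0407,"rx":0,"ry":0,"rz":0,"gripper":0.34},
  {"tx":0.0464,"ty":-0.0171,"tz":0.0639,"rx":0,"ry":0,"rz":0,"gripper":0.34},
  {"tx":0.0464,"ty":-0.0171,"tz":0.0639,"rx":0,"ry":0,"rz":0,"gripper":0.34},
  {"tx":0,"ty":0,"tz":0,"rx":0,"ry":0,"rz":0,"gripper":0.34},
])

```text
time_s: 2.78
ee_pos: [396.6, 377.5, 191.2]
ee_rot: [165.4, 35.1, 135.1]
force: [-0.2, -0.8, -0.3]
gripper_width: 29.8
gripper_force: 0.0
```

```bash
cat >> h.py <<'E'
def rep():
    s=env.state(); M=R.from_euler('xyz',s['ee_rot'],degrees=True).as_matrix(); p=s['ee_pos']; c=.70711
    B=np.array([[c,c,0],[-c,c,0],[0,0,-1]])
    print("t",s['time_s'],"u,v,z",(c*(p[0]+p[1])).round(1),(c*(p[1]-p[0])).round(1),p[2].round(1),"F",s['force'].round(1),"w",s['gripper_width'].round(1),"q",s['qpos'].round(1))
    print((B@M).round(3).tolist())
E
python3 -c "
from h import *
rep()"
```

```text
Traceback (most recent call last):
  File "h.py", line 21, in rep
    print("t",s['time_s'],"u,v,z",(c*(p[0]+p[1])).round(1),(c*(p[1]-p[0])).round(1),p[2].round(1),"F",s['force'].round(1),"w",s['gripper_width'].round(1),"q",s['qpos'].round(1))
                                                                                                                              ^^^^^^^^^^^^^^^^^^^^^^^^
AttributeError: 'float' object has no attribute 'round'
```

send_rows([
  {"tx":0.0389,"ty":-0.0132,"tz":0.0511,"rx":0,"ry":0,"rz":0,"gripper":0.34},
  {"tx":0.0389,"ty":-0.0132,"tz":0.0511,"rx":0,"ry":0,"rz":0,"gripper":0.34},
  {"tx":0.0389,"ty":-0.0132,"tz":0.0511,"rx":0,"ry":0,"rz":0,"gripper":0.34},
  {"tx":0.0389,"ty":-0.0132,"tz":0.0511,"rx":0,"ry":0,"rz":0,"gripper":0.34},
  {"tx":0,"ty":0,"tz":0,"rx":0,"ry":0,"rz":0,"gripper":0.34},
  {"tx":0,"ty":0,"tz":0,"rx":0,"ry":0,"rz":0,"gripper":0.34},
])

```text
time_s: 3.52
ee_pos: [396.4, 384.0, 64.2]
ee_rot: [164.7, 35.0, 134.8]
force: [-0.5, -0.9, -0.4]
gripper_width: 30.1
gripper_force: 0.0
```

```bash
sed -i "s/s\['gripper_width'\].round(1)/round(float(s['gripper_width']),1)/" h.py; python3 -c "
from h import *
rep()
ims=[]
for n,(x0,y0) in (('top',(230,170)),('side',(300,140))):
    f,*a=cam(n); ims.append(cv2.resize(f[y0:y0+140,x0:x0+130],None,fx=3,fy=3,interpolation=cv2.INTER_CUBIC))
save('a.png',np.hstack(ims))"
```

```text
t 3.525 u,v,z 551.8 -8.7 64.2 F [-0.5 -0.9 -0.4] w 30.1 q [ 64.6  25.9 115.9 -54.1  48.8  55.7]
[[0.002, 0.965, 0.262], [0.819, 0.148, -0.554], [0.573, -0.216, 0.791]]
```

View pics/a.png

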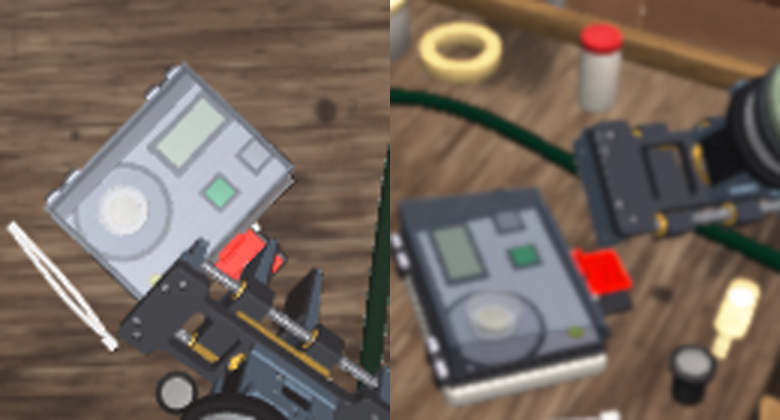

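Top crop: the rear finger tip is over the red plate near (270,245) and the front finger is clear of it at (315,275). Cover still shut. Descending.

send_rows([
  {"tx":0.0179,"ty":-0.0114,"tz":0.027,"rx":0,"ry":0,"rz":0,"gripper":0.34},
  {"tx":0.0179,"ty":-0.0114,"tz":0.027,"rx":0,"ry":0,"rz":0,"gripper":0.34},
  {"tx":0,"ty":0,"tz":0,"rx":0,"ry":0,"rz":0,"gripper":0.34},
  {"tx":0.0046,"ty":-0.0017,"tz":0.0063,"rx":0,"ry":0,"rz":0,"gripper":0.34},
  {"tx":0.0046,"ty":-0.0017,"tz":0.0063,"rx":0,"ry":0,"rz":0,"gripper":0.34},
  {"tx":0,"ty":0,"tz":0,"rx":0,"ry":0,"rz":0,"gripper":0.34},
  {"tx":0,"ty":0,"tz":0,"rx":0,"ry":0,"rz":0,"gripper":0.34},
])

```text
time_s: 4.5
ee_pos: [394.3, 379.0, 20.5]
ee_rot: [164.9, 35.0, 135.0]
force: [-0.2, 0.8, 2.5]
gripper_width: 30.2
gripper_force: 1.2
```

```bash
python3 -c "
from h import *
rep()"
```

```text
t 4.5 u,v,z 546.8 -10.8 20.5 F [-0.2  0.8  2.5] w 30.2 q [ 64.5  29.8 118.5 -59.1  45.2  62.9]
[[0.001, 0.966, 0.26], [0.819, 0.149, -0.554], [0.574, -0.213, 0.791]]
```

send_rows([
  {"tx":0.0034,"ty":-0.0013,"tz":0.0047,"rx":0,"ry":0,"rz":0,"gripper":0.34},
  {"tx":0.0034,"ty":-0.0013,"tz":0.0047,"rx":0,"ry":0,"rz":0,"gripper":0.34},
  {"tx":0,"ty":0,"tz":0,"rx":0,"ry":0,"rz":0,"gripper":0.34},
  {"tx":0,"ty":0,"tz":0,"rx":0,"ry":0,"rz":0,"gripper":0.34},
  {"tx":0,"ty":0,"tz":0,"rx":0,"ry":0,"rz":0,"gripper":0.34},
])

```text
time_s: 5.12
ee_pos: [394.8, 379.3, 16.4]
ee_rot: [164.7, 35.1, 134.8]
force: [-4.9, 0.4, 15.4]
gripper_width: 30.1
gripper_force: 8.0
```

```bash
python3 -c "
from h import *
rep()
ims=[]
for n,(x0,y0) in (('top',(230,170)),('side',(300,140))):
    f,*a=cam(n); ims.append(cv2.resize(f[y0:y0+140,x0:x0+130],None,fx=3,fy=3,interpolation=cv2.INTER_CUBIC))
save('b.png',np.hstack(ims))"
```

```text
t 5.125 u,v,z 547.4 -11.0 16.4 F [-4.9  0.4 15.4] w 30.1 q [ 64.6  30.3 118.7 -59.9  45.   64. ]
[[0.002, 0.965, 0.262], [0.818, 0.149, -0.556], [0.575, -0.215, 0.789]]
```

View pics/b.png

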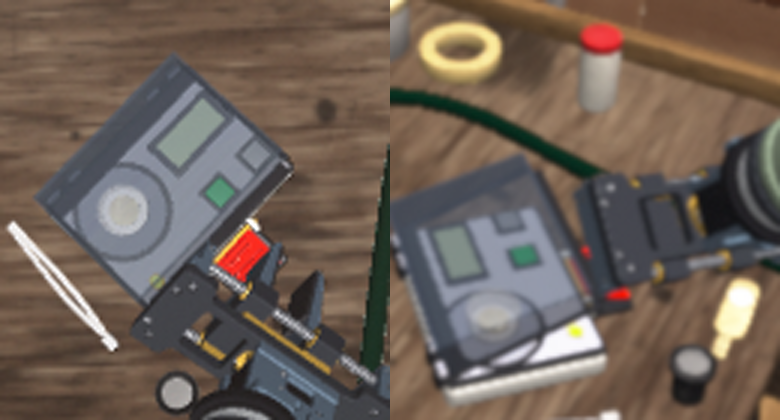

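Cover has sprung up (its lip stands clear of the deck in both views), and the keys and pot are unmoved. Retreating and closing the fingers.

send_rows([
  {"tx":-0.0046,"ty":0.0017,"tz":-0.0064,"rx":0,"ry":0,"rz":0,"gripper":0.34},
  {"tx":-0.0057,"ty":-0.0365,"tz":-0.0183,"rx":0,"ry":0,"rz":0,"gripper":0.34},
  {"tx":-0.0057,"ty":-0.0365,"tz":-0.0183,"rx":0,"ry":0,"rz":0,"gripper":0.34},
  {"tx":-0.0288,"ty":0.0106,"tz":-0.0396,"rx":0,"ry":0,"rz":0,"gripper":1},
  {"tx":0,"ty":0,"tz":0,"rx":0,"ry":0,"rz":0,"gripper":1},
  {"tx":0,"ty":0,"tz":0,"rx":0,"ry":0,"rz":0,"gripper":1},
  {"tx":0,"ty":0,"tz":0,"rx":0,"ry":0,"rz":0,"gripper":1},
  {"tx":0,"ty":0,"tz":0,"rx":0,"ry":0,"rz":0,"gripper":1},
])

```text
time_s: 6.22
ee_pos: [365.5, 350.0, 52.5]
ee_rot: [165.1, 35.0, 135.0]
force: [-1.4, 0.3, -0.5]
gripper_width: 0.7
gripper_force: 0.0
```

```bash
python3 -c "
from h import *
rep()
ims=[]
for n,(x0,y0) in (('top',(230,170)),('side',(300,140))):
    f,*a=cam(n); ims.append(cv2.resize(f[y0:y0+140,x0:x0+130],None,fx=3,fy=3,interpolation=cv2.INTER_CUBIC))
    np.savez(n+'1.npz',f=f,K=a[0],Rc=a[1],C=a[2])
save('c.png',np.hstack(ims))"
```

```text
t 6.225 u,v,z 506.0 -11.0 52.5 F [-1.4  0.3 -0.5] w 0.7 q [ 66.2  24.4 122.  -56.4  47.1  61.2]
[[-0.0, 0.966, 0.258], [0.819, 0.148, -0.554], [0.574, -0.211, 0.791]]
```

View pics/c.png

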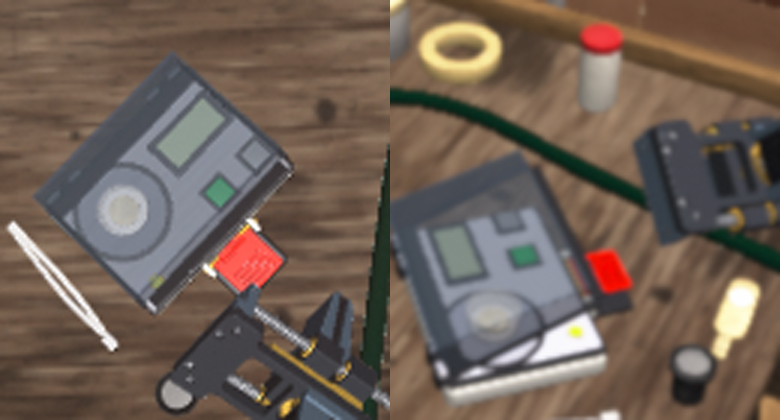

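Cover is up with the lip standing free (top crop, lip line (155,310)-(290,170)), tab is back, balance unmoved. I'll check by projection where the closed tip should appear.

```bash
python3 -c "
from h import *
s=env.state(); M=R.from_euler('xyz',s['ee_rot'],degrees=True).as_matrix(); p=s['ee_pos']
d=np.load('top1.npz'); a=(d['K'],d['Rc'],d['C'])
for o in ([0,0,0],[16,13.5,0],[-16,13.5,0],[16,-13.5,0],[-16,-13.5,0],[0,13,-60],[0,-13,-60],[0,45,-60],[0,-45,-60]): print(o,((proj(*a,p+M@np.array(o,float))-[230,170])*3).round())
f,*a=cam('wrist'); save('w.png',f)
"
```

```text
[0, 0, 0] [329. 309.]
[16, 13.5, 0] [301. 311.]
[-16, 13.5, 0] [327. 285.]
[16, -13.5, 0] [330. 331.]
[-16, -13.5, 0] [356. 306.]
[0, 13, -60] [303. 350.]
[0, -13, -60] [332. 371.]
[0, 45, -60] [266. 325.]
[0, -45, -60] [368. 396.]
```

View pics/w.png

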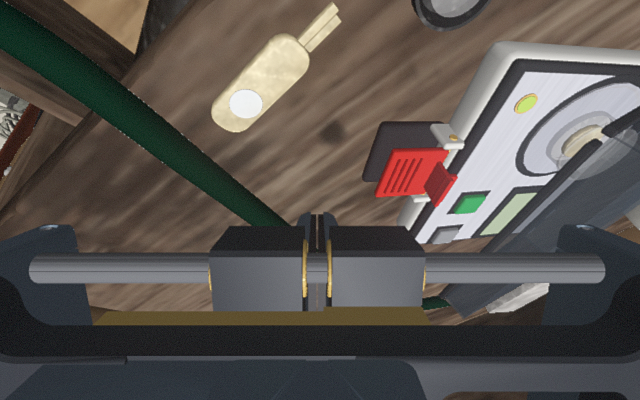

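Wrist view: fingers shut, red tab at (410,172), green key at (468,203), brush well clear at (265,85). Moving to the lip and starting the push.

send_rows([
  {"tx":0.0131,"ty":0.069,"tz":0.009,"rx":0,"ry":0,"rz":0,"gripper":1},
  {"tx":0.0131,"ty":0.069,"tz":0.009,"rx":0,"ry":0,"rz":0,"gripper":1},
  {"tx":-0.0023,"ty":0.0153,"tz":0.0007,"rx":0,"ry":0,"rz":0,"gripper":1},
  {"tx":-0.0023,"ty":0.0153,"tz":0.0007,"rx":0,"ry":0,"rz":0,"gripper":1},
  {"tx":-0.0166,"ty":0.0236,"tz":-0.0182,"rx":0,"ry":0,"rz":0,"gripper":1},
  {"tx":-0.0166,"ty":0.0236,"tz":-0.0182,"rx":0,"ry":0,"rz":0,"gripper":1},
  {"tx":0,"ty":0,"tz":0,"rx":0,"ry":0,"rz":0,"gripper":1},
])

```text
time_s: 7.25
ee_pos: [426.3, 432.5, 87.2]
ee_rot: [165.0, 35.0, 134.9]
force: [-1.6, -2.5, 1.8]
gripper_width: 0.2
gripper_force: 1.6
```

```bash
python3 -c "
from h import *
rep()
ims=[]
for n,(x0,y0) in (('top',(230,170)),('side',(300,140))):
    f,*a=cam(n); ims.append(cv2.resize(f[y0:y0+140,x0:x0+130],None,fx=3,fy=3,interpolation=cv2.INTER_CUBIC))
save('d.png',np.hstack(ims))"
```

```text
t 7.25 u,v,z 607.2 4.4 87.2 F [-1.6 -2.5  1.8] w 0.2 q [ 63.9  27.8 106.9 -49.7  53.   48.1]
[[0.002, 0.966, 0.258], [0.819, 0.147, -0.555], [0.574, -0.212, 0.791]]
```

View pics/d.png

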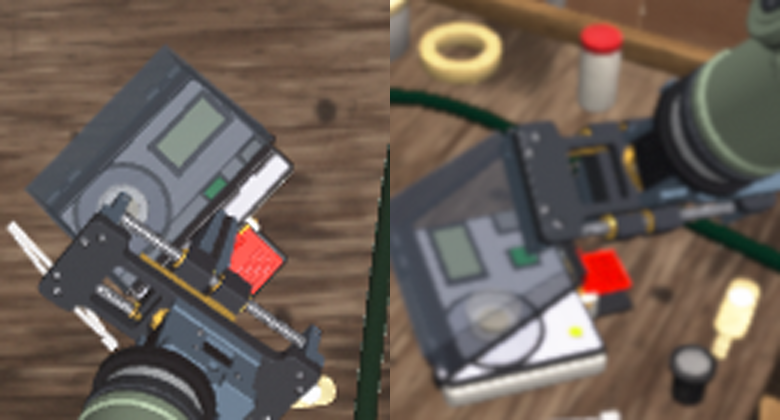

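Top crop: fingertip at about (215,245) against the lip, and the cover is higher. About 3 N, balance unmoved. Continuing along the arc.

send_rows([
  {"tx":-0.0114,"ty":0.0236,"tz":-0.0106,"rx":0,"ry":0,"rz":0,"gripper":1},
  {"tx":-0.0114,"ty":0.0236,"tz":-0.0106,"rx":0,"ry":0,"rz":0,"gripper":1},
  {"tx":-0.0074,"ty":0.022,"tz":-0.0051,"rx":0,"ry":0,"rz":0,"gripper":1},
  {"tx":-0.0074,"ty":0.022,"tz":-0.0051,"rx":0,"ry":0,"rz":0,"gripper":1},
  {"tx":-0.0052,"ty":0.0212,"tz":-0.002,"rx":0,"ry":0,"rz":0,"gripper":1},
  {"tx":-0.0052,"ty":0.0212,"tz":-0.002,"rx":0,"ry":0,"rz":0,"gripper":1},
  {"tx":0,"ty":0,"tz":0,"rx":0,"ry":0,"rz":0,"gripper":1},
])

```text
time_s: 8.22
ee_pos: [469.5, 476.9, 128.3]
ee_rot: [164.9, 35.0, 134.9]
force: [-0.3, -0.7, -0.1]
gripper_width: 0.6
gripper_force: 0.0
```

```bash
python3 -c "
from h import *
rep()"
```

```text
t 8.225 u,v,z 669.2 5.3 128.3 F [-0.3 -0.7 -0.1] w 0.6 q [ 62.1  29.1  96.5 -45.6  58.   38.7]
[[0.001, 0.966, 0.26], [0.819, 0.148, -0.554], [0.573, -0.213, 0.791]]
```

send_rows([
  {"tx":-0.0023,"ty":0.0202,"tz":0.002,"rx":0,"ry":0,"rz":0,"gripper":1},
  {"tx":-0.0023,"ty":0.0202,"tz":0.002,"rx":0,"ry":0,"rz":0,"gripper":1},
  {"tx":-0.0006,"ty":0.0176,"tz":0.0038,"rx":0,"ry":0,"rz":0,"gripper":1},
  {"tx":-0.0006,"ty":0.0176,"tz":0.0038,"rx":0,"ry":0,"rz":0,"gripper":1},
  {"tx":0,"ty":0.0154,"tz":0.0042,"rx":0,"ry":0,"rz":0,"gripper":1},
  {"tx":0,"ty":0,"tz":0,"rx":0,"ry":0,"rz":0,"gripper":1},
  {"tx":0,"ty":0,"tz":0,"rx":0,"ry":0,"rz":0,"gripper":1},
])

```text
time_s: 9.1
ee_pos: [501.2, 508.4, 132.9]
ee_rot: [165.0, 35.0, 135.0]
force: [0.8, -0.5, -0.7]
gripper_width: 0.8
gripper_force: 0.0
```

```bash
python3 -c "
from h import *
rep()
ims=[]
for n,(x0,y0) in (('top',(230,140)),('side',(260,120))):
    f,*a=cam(n); ims.append(cv2.resize(f[y0:y0+150,x0:x0+130],None,fx=3,fy=3,interpolation=cv2.INTER_CUBIC))
save('e.png',np.hstack(ims))"
```

```text
t 9.1 u,v,z 713.9 5.1 132.9 F [ 0.8 -0.5 -0.7] w 0.8 q [ 60.9  32.2  89.8 -44.3  59.9  34.9]
[[-0.0, 0.966, 0.258], [0.819, 0.148, -0.554], [0.574, -0.211, 0.791]]
```

View pics/e.png

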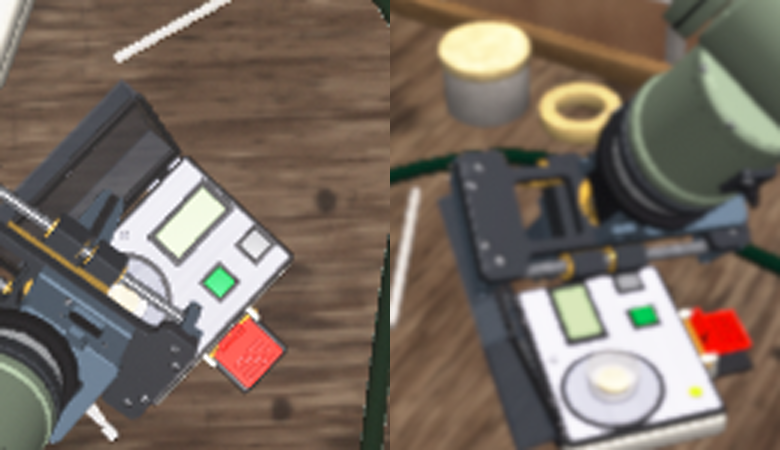

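The cover has fallen open past vertical: side view shows it leaning back behind the deck, with green key (643,316) and pot (612,380) undisturbed. Now backing off and going to the green key, with its position re-measured numerically.

send_rows([
  {"tx":-0.0191,"ty":-0.0569,"tz":-0.0014,"rx":0,"ry":0,"rz":0,"gripper":1},
  {"tx":-0.0191,"ty":-0.0569,"tz":-0.0014,"rx":0,"ry":0,"rz":0,"gripper":1},
  {"tx":-0.0191,"ty":-0.0569,"tz":-0.0014,"rx":0,"ry":0,"rz":0,"gripper":1},
  {"tx":0.0402,"ty":-0.0148,"tz":0.0554,"rx":0,"ry":0,"rz":0,"gripper":1},
  {"tx":0.0402,"ty":-0.0148,"tz":0.0554,"rx":0,"ry":0,"rz":0,"gripper":1},
  {"tx":0,"ty":0,"tz":0,"rx":0,"ry":0,"rz":0,"gripper":1},
  {"tx":0,"ty":0,"tz":0,"rx":0,"ry":0,"rz":0,"gripper":1},
])

```text
time_s: 10.07
ee_pos: [467.8, 425.9, 64.3]
ee_rot: [164.9, 35.0, 134.9]
force: [0.2, -0.1, 0.3]
gripper_width: 0.3
gripper_force: 0.0
```

```bash
cat > g.py <<'E'
from h import *
rep()
im=cv2.cvtColor(cv2.imread("pics/e.png"),cv2.COLOR_BGR2HSV).astype(int)
F={"earlier":im}
for n,(x0,y0),sl in(("top",(230,140),slice(0,390)),("side",(260,120),slice(390,780))):
    f,*a=cam(n); h2=cv2.cvtColor(cv2.resize(f[y0:y0+150,x0:x0+130],None,fx=3,fy=3,interpolation=cv2.INTER_CUBIC),cv2.COLOR_RGB2HSV).astype(int)
    for t,h in(("before",im[:,sl]),("now",h2)):
        m=((h[...,0]>45)&(h[...,0]<85)&(h[...,1]>150)&(h[...,2]>90)).astype(np.uint8)
        k,l,st,c=cv2.connectedComponentsWithStats(m)
        for i in range(1,k):
            if st[i,4]>60:
                p=plane(*a,(c[i]-1)/3+[x0,y0],32); print(n,t,st[i],"u,v",((p[0]+p[1])*.7071).round(1),((p[1]-p[0])*.7071).round(1))
E
python3 g.py
```

```text
t 10.075 u,v,z 632.0 -29.6 64.3 F [ 0.2 -0.1  0.3] w 0.3 q [ 59.9  30.4 106.4 -52.5  49.4  47.8]
[[0.001, 0.966, 0.26], [0.819, 0.149, -0.554], [0.574, -0.214, 0.791]]
top before [205 268  29  25 404] u,v 627.0 -19.6
side before [241 308  25  17 331] u,v 629.2 -14.7
side now [241 308  25  17 330] u,v 629.2 -14.6
```

send_rows([
  {"tx":0.0194,"ty":-0.0034,"tz":0.0206,"rx":0,"ry":0,"rz":0,"gripper":1},
  {"tx":0.0034,"ty":-0.0013,"tz":0.0047,"rx":0,"ry":0,"rz":0,"gripper":1},
  {"tx":0.0034,"ty":-0.0013,"tz":0.0047,"rx":0,"ry":0,"rz":0,"gripper":1},
  {"tx":0,"ty":0,"tz":0,"rx":0,"ry":0,"rz":0,"gripper":1},
  {"tx":0,"ty":0,"tz":0,"rx":0,"ry":0,"rz":0,"gripper":1},
])

```text
time_s: 10.8
ee_pos: [466.8, 427.4, 43.2]
ee_rot: [165.0, 35.0, 135.0]
force: [0.3, 1.1, -0.3]
gripper_width: 0.3
gripper_force: 0.1
```

send_rows([
  {"tx":0.0023,"ty":-0.0008,"tz":0.0032,"rx":0,"ry":0,"rz":0,"gripper":1},
  {"tx":0,"ty":0,"tz":0,"rx":0,"ry":0,"rz":0,"gripper":1},
  {"tx":0,"ty":0,"tz":0,"rx":0,"ry":0,"rz":0,"gripper":1},
])

```text
time_s: 11.18
ee_pos: [466.8, 427.4, 41.3]
ee_rot: [165.0, 35.0, 135.0]
force: [-1.1, -0.3, 1.7]
gripper_width: 0.5
gripper_force: 1.1
```

send_rows([
  {"tx":0.0023,"ty":-0.0008,"tz":0.0032,"rx":0,"ry":0,"rz":0,"gripper":1},
  {"tx":0,"ty":0,"tz":0,"rx":0,"ry":0,"rz":0,"gripper":1},
  {"tx":0,"ty":0,"tz":0,"rx":0,"ry":0,"rz":0,"gripper":1},
])

```text
time_s: 11.55
ee_pos: [466.8, 427.4, 39.2]
ee_rot: [165.0, 35.0, 135.0]
force: [-1.3, -1.0, 3.5]
gripper_width: 0.7
gripper_force: 1.8
```

send_rows([
  {"tx":0.0023,"ty":-0.0008,"tz":0.0032,"rx":0,"ry":0,"rz":0,"gripper":1},
  {"tx":0,"ty":0,"tz":0,"rx":0,"ry":0,"rz":0,"gripper":1},
  {"tx":0,"ty":0,"tz":0,"rx":0,"ry":0,"rz":0,"gripper":1},
])

```text
time_s: 11.92
ee_pos: [467.0, 427.5, 38.3]
ee_rot: [164.9, 35.1, 134.9]
force: [-3.0, -1.5, 9.9]
gripper_width: 0.2
gripper_force: 4.8
```

Spring range and then a hard stop after about 3.5 mm, so the key is fully down. Press slightly more, hold, then lift clear.

send_rows([
  {"tx":0.0011,"ty":-0.0004,"tz":0.0016,"rx":0,"ry":0,"rz":0,"gripper":1},
  {"tx":0,"ty":0,"tz":0,"rx":0,"ry":0,"rz":0,"gripper":1},
  {"tx":0,"ty":0,"tz":0,"rx":0,"ry":0,"rz":0,"gripper":1},
  {"tx":-0.0115,"ty":0.0042,"tz":-0.0158,"rx":0,"ry":0,"rz":0,"gripper":1},
  {"tx":-0.0344,"ty":0.0127,"tz":-0.0475,"rx":0,"ry":0,"rz":0,"gripper":1},
  {"tx":-0.0344,"ty":0.0127,"tz":-0.0475,"rx":0,"ry":0,"rz":0,"gripper":1},
  {"tx":0,"ty":-0.0966,"tz":-0.0259,"rx":0,"ry":0,"rz":0,"gripper":1},
  {"tx":0,"ty":-0.0966,"tz":-0.0259,"rx":0,"ry":0,"rz":0,"gripper":1},
  {"tx":0,"ty":0,"tz":0,"rx":0,"ry":0,"rz":0,"gripper":1},
  {"tx":0,"ty":0,"tz":0,"rx":0,"ry":0,"rz":0,"gripper":1},
])

```text
time_s: 13.18
ee_pos: [396.4, 357.8, 106.2]
ee_rot: [164.9, 35.0, 135.0]
force: [-0.6, 0.0, 0.5]
gripper_width: 0.4
gripper_force: 0.0
```

```bash
python3 g.py; python3 - <<'E'
from h import *
# open cover check: dark pixels (frame of hood) behind hinge vs picture e, side view
f,*a=cam("side"); e=cv2.imread("pics/e.png")[:,390:,::-1]
g=cv2.resize(f[120:270,260:390],None,fx=3,fy=3,interpolation=cv2.INTER_CUBIC)
for n,(y,x) in {"cover left edge":(400,505-390),"cover low":(430,535-390),"pot":(380,612-390),"grey":(280,628-390),"tab":(330,720-390)}.items(): print(n,e[y,x],g[y,x])
E
```

```text
t 13.175 u,v,z 533.3 -27.3 106.2 F [-0.6  0.   0.5] w 0.4 q [ 63.2  20.5 116.6 -51.4  50.9  49.9]
[[0.0, 0.966, 0.26], [0.82, 0.149, -0.553], [0.573, -0.214, 0.791]]
top before [205 268  29  25 404] u,v 627.0 -19.6
top now [205 268  29  26 389] u,v 627.1 -19.8
side before [241 308  25  17 331] u,v 629.2 -14.7
side now [241 308  25  17 330] u,v 629.2 -14.6
cover left edge [65 68 74] [66 68 76]
cover low [69 72 79] [70 72 79]
pot [253 250 233] [253 251 234]
grey [180 179 184] [182 181 185]
tab [240   8   0] [241   9   0]
```

Nothing has shifted, the cover is still open, and the arm is clear of everything. Handing in.

```bash
python3 -c "
from workcell import env
print(env.job_done())"
```

```text
the job is handed in; nothing more can be done
None
```

I handed the job in at about 13 s of the 51 s allowed: the tab was pressed, the cover pushed back and left standing open, and the green key pressed to its stop and released. The last images show the keys, pot, tab and cover where they should be, but the hand-in gave no verdict.

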